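Sort two mixed-up dental cases into their trays

ROBOT

A 7-joint arm with a two-finger parallel gripper is mounted at the origin on the work surface. World frame = base frame: x ahead of the robot, y to its left, z up, the work surface at z = 0. Lengths are in m, angles in rad, forces in N, time in s.
With the tool pointing down it reaches from about 0.425 to 0.925 m from the base axis. Payload 6.8 kg.
Tool frame: the origin (TCP) lies on the front face of the gripper's body, between the roots of the fingers; the fingertips stand 73 mm ahead of it and the grasp point (between the pads) lies 54 mm ahead of it (env.nose_length is the distance from the TCP to the fingertips, in m); z points along the fingers, y is the line along which they close (so a half turn about z gives the same grasp; the last joint's range is limited). The gripper opens to 85 mm and grips with 20 to 120 N. Pads are 22 mm wide; open, the fingers measure 114 mm over their backs; the gripper's body (76 mm by 85 mm) begins 54 mm behind the grasp point. The pads swing forward as they close: fully open they stand 13 mm farther back than shut.
Start: joints at [1.067, 0.477, 0.022, 1.555, -0.011, 1.109, -0.083], TCP at [0.26, -0.623, 0.304] pointing down, gripper open.
Joint ranges: [-2.96, 2.96], [-0.34, 2.1], [-1.41, 1.46], [0.24, 2.44], [-1.37, 4.51], [0.17, 1.92], [-2.96, 2.96]. Speed limits (rad/s): [2.39, 2.39, 3.14, 3.14, 3.14, 3.14, 3.14].

INTERFACE

Orientations are given as a unit quaternion [w, x, y, z].
In Python, from cell import env, kin, camera, calibration, job gives the robot as it stands. The module is installed in compiled form; this text tells all that it offers. Calls block until the motion is done:
- env.reach(position, orientation): joint-space move of the TCP to a pose.
- env.movel(position, velocity=0.15, rot=None, stop_force=None): straight line of the TCP; rot=None keeps the orientation; velocity is the mean speed in m/s. With stop_force (N) it stops when the force on the tool has changed by that much, and returns True; else False.
- env.goto_joints(angles): joint-space move.
- env.grip(opening, f_grip=None): finger opening in m; f_grip is the grip in N (None keeps the last); returns when the fingers have stopped.
- env.dwell(seconds).
- kin.inverse_kinematics(position, orientation): joint angles nearest the present ones, or None.
- env.get_state(): the state.
- camera(name): name is "scene" or "top" or "wrist"; returns (picture, depth): 400x640x3 uint8, blue, green, red; 400x640 float32, m along the optical axis (not along the pixel's ray), 0 where there is no reading.
- calibration(name): a dict with "fx", "fy", "cx", "cy" (pixels), "rvec" (rotation vector, rad) and "tvec" (3), from world to camera coordinates, as OpenCV has them. Camera axes: x right, y down, z forward; pixel columns grow to the right and rows downward; lengths in m; the calibration is good to about 2 mm. A picture is of the moment at which its call begins: read the wrist's pose just before it. calibration takes no time and is no camera call; for the wrist camera it gives the pose at the moment of the call.
A pose or a line that the arm cannot do raises env.PlanningError and nothing moves.
- job.job_done(): hands the job in; it is judged then, once.
The state is a dict: "time": time; "qpos": joint angles; "joint_velocities": joint speeds; "joint_torque": joint torques, N m; "tcp_pos": TCP position; "orientation": TCP orientation; "force": force on the tool from outside, world axes, zero at the start; "torque": the same for the moment, N m; "opening": finger opening in m; "gripper_force": force on a finger pad.
Only numpy, scipy, OpenCV 4.12 (cv2) and the standard library are available. Lean on these libraries where they do the work, as an engineer would, in place of code of your own. Each camera call takes 0.05 s, during which the arm holds its last target. There are 200 camera calls.

TASK

Two cases of dental models got mixed up on the bench: put the blue models in the blue tray and the yellow models in the yellow tray, in each tray the upper jaw (solid base) in the bay with the white floor and the lower jaw (U-shaped base) in the other bay. Leave every model standing flat on its bay's floor with the teeth up, set the brittle stone down rather than dropping it, and do not disturb the bur stand, the jar or the green bowl.

Things in the scene. Friction and masses are not known exactly. Their poses are not given: they have to be found in the camera images.
- blue_upper_center (a point): Dental model of blue stone, loose on the bench, teeth up, any yaw. 48 mm (x) by 56 mm (y), 42 mm high; stone base 30 mm high, cream teeth above, set in 4 mm. 0.11 kg. Point: centre of the outline, 21 mm above the underside; x from front teeth to back, z up. The sides facing +y and -y are flat and parallel: grip across y, 56 mm. Upper jaw: solid D-shaped base, filled in between the teeth.
- blue_lower_center (a point): Dental model of blue stone, loose on the bench, teeth up, any yaw. 48 mm (x) by 56 mm (y), 42 mm high; stone base 30 mm high, cream teeth above, set in 4 mm. 0.11 kg. Point: centre of the outline, 21 mm above the underside; x from front teeth to back, z up. The sides facing +y and -y are flat and parallel: grip across y, 56 mm. Lower jaw: U-shaped base, open gap 26 mm wide running 28 mm in from the back.
- yellow_upper_center (a point): Dental model of golden-yellow stone, loose on the bench, teeth up, any yaw. 48 mm (x) by 56 mm (y), 42 mm high; stone base 30 mm high, cream teeth above, set in 4 mm. 0.11 kg. Point: centre of the outline, 21 mm above the underside; x from front teeth to back, z up. The sides facing +y and -y are flat and parallel: grip across y, 56 mm. Upper jaw: solid D-shaped base, filled in between the teeth.
- yellow_lower_center (a point): Dental model of golden-yellow stone, loose on the bench, teeth up, any yaw. 48 mm (x) by 56 mm (y), 42 mm high; stone base 30 mm high, cream teeth above, set in 4 mm. 0.11 kg. Point: centre of the outline, 21 mm above the underside; x from front teeth to back, z up. The sides facing +y and -y are flat and parallel: grip across y, 56 mm. Lower jaw: U-shaped base, open gap 26 mm wide running 28 mm in from the back.
- blue_tray: Blue plastic tray, fixed, any yaw: 174 mm (x) by 140 mm (y), 22 mm high, walls and floor 4 mm. A 4 mm wall across its middle, equally high, parts it into two bays, each 81 mm (x) by 132 mm (y) inside. Origin: centre of the underside. Bay centres: x = +43 mm (bay with a white floor) and x = -43 mm (plain floor), y = 0; bay floors 4 mm above the origin.
- yellow_tray: Yellow plastic tray, fixed, any yaw: 174 mm (x) by 140 mm (y), 22 mm high, walls and floor 4 mm. A 4 mm wall across its middle, equally high, parts it into two bays, each 81 mm (x) by 132 mm (y) inside. Origin: centre of the underside. Bay centres: x = +43 mm (bay with a white floor) and x = -43 mm (plain floor), y = 0; bay floors 4 mm above the origin.
- bur_stand: Bystander: round blue stand, 64 mm across, with upright metal burs, 51 mm high in all. Origin: centre of its underside.
- liquid_jar: Bystander: small amber jar with a black lid, 44 mm across and 62 mm high. Origin: centre of its underside.
- mixing_cup: Bystander: small green bowl, 68 mm across and 40 mm high. Origin: centre of its underside.
Things that resemble listed ones, but are neither listed nor needed, are in the scene too. There is more than one size of the blue_tray; the job needs the largest.

How it is judged:
By the outcome, as a careful person would: the job done as asked, in the order asked, and still so for the second after the job is handed in, with the robot touching nothing.
It also fails if it takes over 102 s, if anything falls off the work surface, if the arm or the gripper's body presses on something with over 40 N, if the wrist force passes 120 N, or if a joint passes its speed limit or range.

## Working session

There is one attempt and no reset: what is moved stays moved. The work goes in short steps, each a Python script; the robot and the scene stay as the last script left them, time stands still between calls to the robot, and variables do not carry over. Pictures are saved under pics/ and viewed, at most 14 in all, crops included, and the job is handed in when it is done.

```bash
mkdir -p pics; cat > h.py <<'E'
import numpy as np, cv2
from cell import env, kin, camera, calibration, job
def world(cal,depth,u,v):
    R=cv2.Rodrigues(np.array(cal['rvec'],float))[0]; t=np.array(cal['tvec'],float).ravel()
    d=depth[v,u]; p=np.stack([(u-cal['cx'])/cal['fx']*d,(v-cal['cy'])/cal['fy']*d,d],-1)
    return (p-t)@R
def grid(cal,depth):
    v,u=np.mgrid[0:depth.shape[0],0:depth.shape[1]]
    return world(cal,depth,u,v)
E
python3 - <<'E'
from h import *
for n in("top","scene"):
    c=calibration(n);p,d=camera(n);cv2.imwrite(f'pics/{n}0.png',p);np.savez(f'{n}0.npz',p=p,d=d,**{k:np.array(c[k]) for k in c})
    print(n,c,d[d>0].min(),d.max())
E
```

```text
top {'fx': 501.96058618695787, 'fy': 501.96058618695787, 'cx': 323.8022852001494, 'cy': 201.2071601515338, 'rvec': array([ 2.17800045, -2.14000762,  0.16267823]), 'tvec': array([-0.13099299,  0.60169779,  1.31551681])} 0.71955025 2.3186576
scene {'fx': 450.09500260274837, 'fy': 450.09500260274837, 'cx': 315.02262920028465, 'cy': 197.40494070291084, 'rvec': array([ 1.67607157,  1.61753525, -0.85263322]), 'tvec': array([ 0.09550926, -0.32020316,  1.84323273])} 1.0428207 3.3555388
```

View pics/top0.png

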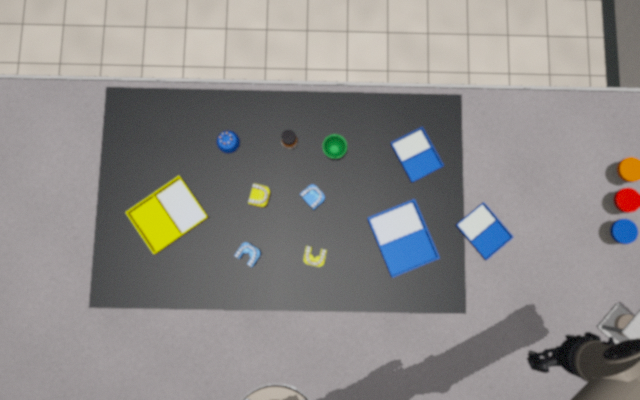

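View pics/scene0.png

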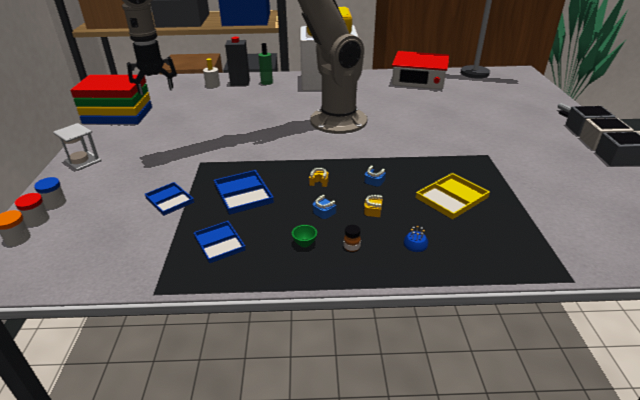

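Top view candidates: the blue trays are at (403,238), (417,154) and (484,231), and the first looks largest. The yellow tray is at (166,214). Models are yellow solid (259,195), blue solid (313,196), blue U (248,254) and yellow U (315,257). Bystanders are at (228,141), (289,139) and (335,147). Next I'll measure these and check them in an enlarged crop.

```bash
python3 - <<'E'
from h import *
z=np.load('top0.npz');p,d=z['p'],z['d'];W=grid(z,d)
cv2.imwrite('pics/crop_m.png',cv2.resize(p[175:275,225:345],None,fx=5.5,fy=5.5,interpolation=cv2.INTER_CUBIC))
hsv=cv2.cvtColor(p,cv2.COLOR_BGR2HSV)
for n,(u,v,r) in dict(blueT=(403,238,45),blueT2=(417,154,34),blueT3=(484,231,34),yelT=(166,214,50),YU=(259,195,20),BU=(313,196,20),BL=(248,254,20),YL=(315,257,20),bur=(228,141,20),jar=(289,139,18),cup=(335,147,20)).items():
    w=W[v-r:v+r,u-r:u+r].reshape(-1,3); 
    m=(w[:,2]>(0.012 if n[-1]=='T' or 'T' in n else 0.015))
    if n in('blueT','yelT','blueT2','blueT3'):
        # keep the connected component about the centre
        mm=((W[...,2]>0.010)&(hsv[...,2]>60)).astype(np.uint8)
        k=np.zeros_like(mm);k[v-r:v+r,u-r:u+r]=1;mm&=k
        _,l,s,_=cv2.connectedComponentsWithStats(mm);i=1+np.argmax(s[1:,4]);w=W[l==i]
    else:
        w=w[m]
    b=cv2.minAreaRect((w[:,:2]*1000).astype(np.float32))
    print(n,len(w),np.round(b[0],1),np.round(b[1],1),round(b[2],1),'zmed/max',np.round([np.median(w[:,2]),w[:,2].max()],4))
E
```

```text
blueT 530 [ 475.1 -254. ] [173.7 324.5] 22.8 zmed/max [0.0206 1.3863]
blueT2 259 [ 630.3 -239.9] [141.8 481.4] 39.8 zmed/max [0.0146 1.3863]
blueT3 297 [ 455.8 -376.6] [149.  536.1] 22.6 zmed/max [0.0151 1.3863]
yelT 631 [473.6 172.9] [515.2 210.1] 57.1 zmed/max [0.0191 1.3863]
YU 377 [542.7 -19.7] [283.5  65.4] 46.7 zmed/max [0.0309 1.3863]
BU 365 [ 539.1 -105.4] [226.8  61.4] 12.7 zmed/max [0.0316 1.3863]
BL 307 [433.1  11. ] [217.4  54. ] 70.2 zmed/max [0.0321 1.3863]
YL 287 [451.  -95.9] [55.9 55.8] 79.0 zmed/max [0.0324 1.3863]
bur 342 [599.9  45.4] [456.8  58.9] 32.0 zmed/max [0.0241 1.3863]
jar 250 [607.2 -47.9] [383.2  42.6] 9.5 zmed/max [0.0595 1.3863]
cup 288 [ 609.6 -110.8] [ 65.9 370.5] 76.8 zmed/max [0.0317 1.3863]
```

View pics/crop_m.png

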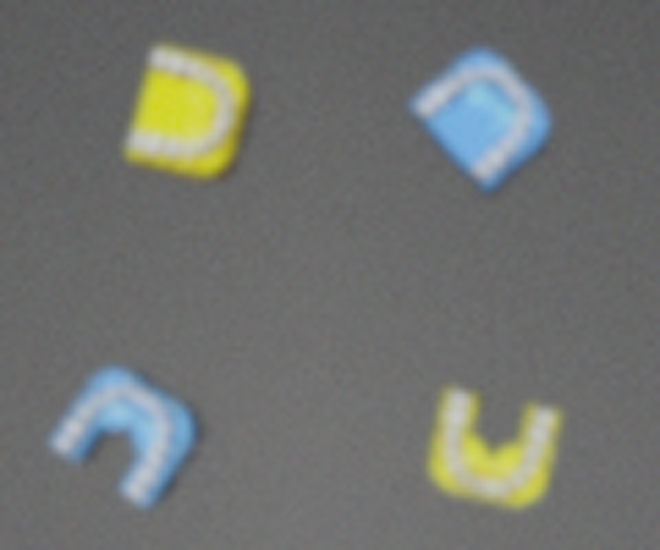

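The crop shows yellow solid at top-left (front to the right), blue solid at top-right (front to upper right), blue U at bottom-left (opening lower left) and yellow U at bottom-right (opening up). I'll redo the measurement with the zero-depth pixels removed.

```bash
python3 - <<'E'
from h import *
z=np.load('top0.npz');p,d=z['p'],z['d'];W=grid(z,d);W[d==0]=-1
print('cam',W[200,320])
hsv=cv2.cvtColor(p,cv2.COLOR_BGR2HSV)
for n,(u,v,r) in dict(blueT=(403,238,45),blueT2=(417,154,34),blueT3=(484,231,34),yelT=(166,214,50),YU=(259,195,20),BU=(313,196,20),BL=(248,254,20),YL=(315,257,20),bur=(228,141,20),jar=(289,139,18),cup=(335,147,20)).items():
    mm=((W[...,2]>(0.008 if 'T' in n else 0.022))&(W[...,2]<.1)).astype(np.uint8)
    k=np.zeros_like(mm);k[v-r:v+r,u-r:u+r]=1;mm&=k
    _,l,s,_=cv2.connectedComponentsWithStats(mm);i=1+np.argmax(s[1:,4]);w=W[l==i]
    b=cv2.minAreaRect((w[:,:2]*1000).astype(np.float32))
    print(n,len(w),np.round(b[0],1),np.round(b[1],1),round(b[2],1),'zmed/max',np.round([np.median(w[:,2]),w[:,2].max()],4))
for a in [(398,222),(408,255),(182,203),(150,226),(268,194),(250,196),(320,190),(306,203),(250,249),(243,258),(315,263),(315,250)]: print(a,np.round(W[a[1],a[0]],3))
cv2.imwrite('pics/crop_t.png',cv2.resize(p[120:285,365:520],None,fx=3.5,fy=3.5,interpolation=cv2.INTER_CUBIC))
E
```

```text
cam [ 0.60850449 -0.11012649  0.03077815]
blueT 589 [ 510.4 -338.1] [173.7 142.2] 22.8 zmed/max [0.02   0.0297]
blueT2 299 [ 745.2 -378.4] [125.3 104.7] 28.3 zmed/max [0.0141 0.0248]
blueT3 335 [ 533.6 -563.6] [126.2 102.7] 39.9 zmed/max [0.0148 0.0243]
yelT 682 [562.8 309.9] [143.7 175.7] 36.8 zmed/max [0.0185 0.0273]
YU 358 [618.2  57.1] [48.7 56.3] 76.5 zmed/max [0.0309 0.0491]
BU 349 [619.7 -89.4] [55.7 48.8] 42.6 zmed/max [0.0316 0.0474]
BL 286 [460.1  82.3] [57.  47.2] 57.8 zmed/max [0.0321 0.0454]
YL 279 [455.1 -96.7] [56.  47.5] 79.1 zmed/max [0.0322 0.0493]
bur 232 [772.1 152. ] [51.4 50.2] 40.0 zmed/max [0.0259 0.0528]
jar 235 [773.8 -20.3] [41.4 41.3] 53.4 zmed/max [0.0596 0.0678]
cup 202 [ 757.9 -145.7] [66.4 64.8] 82.5 zmed/max [0.0364 0.0464]
(398, 222) [ 0.555 -0.327  0.006]
(408, 255) [ 0.464 -0.354  0.007]
(182, 203) [ 0.597  0.272 -0.001]
(150, 226) [ 0.532  0.356 -0.   ]
(268, 194) [0.623 0.032 0.028]
(250, 196) [0.616 0.081 0.028]
(320, 190) [ 0.641 -0.11  -0.002]
(306, 203) [ 0.603 -0.072  0.004]
(250, 249) [0.472 0.075 0.034]
(243, 258) [0.448 0.097 0.003]
(315, 263) [ 0.438 -0.1    0.037]
(315, 250) [ 0.474 -0.099 -0.001]
```

View pics/crop_t.png

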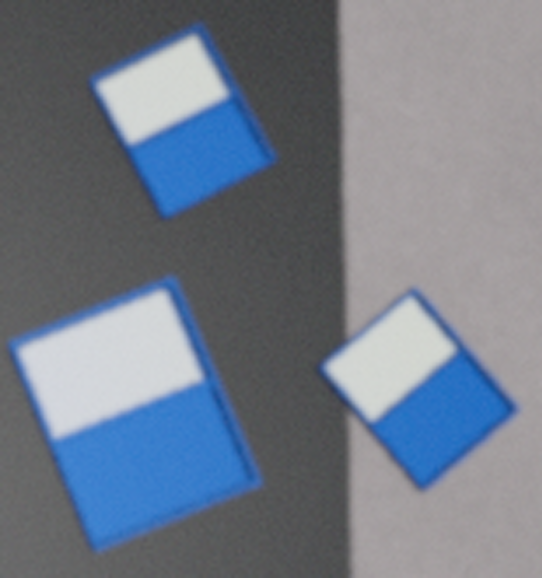

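Candidates: the trays at (403,238), (417,154) and (484,231) measure 174x142, 125x105 and 126x103 mm, so (403,238) is the right one, and the crop confirms it. Now the first pick.

```bash
cat >> h.py <<'E'
T={'blue':((.5104,-.3381),22.8),'yellow':((.5628,.3099),-53.2)}
M={'BU':((.6197,-.0894),42.6),'BL':((.4601,.0823),57.8),'YU':((.6182,.0571),166.5),'YL':((.4551,-.0967),79.1)}  # xy, angle of model y
def quat(a,flip): # tool down, closing line at world angle a (deg)
    h=np.radians(a+90+180*flip)/2; return [0,np.cos(h),np.sin(h),0]  # Rz(yaw)*Rx(pi)
def bay(t,s):
    (x,y),a=T[t]; a=np.radians(a); return np.array([x+s*.043*np.cos(a),y+s*.043*np.sin(a)])
def best(xy,z,a):
    q0=np.array(env.get_state()['qpos']);o=[]
    for f in(0,1):
        q=kin.inverse_kinematics([*xy,z],quat(a,f))
        if q is not None:o.append((np.abs(np.array(q)-q0).max(),f))
    return quat(a,min(o)[1])
def pick(n):
    xy,a=M[n]; q=best(xy,.2,a); env.grip(.083,40)
    env.reach([*xy,.2],q)
    hit=env.movel([*xy,.078],velocity=.1,stop_force=8)
    env.grip(.045,40); s=env.get_state()
    print(n,'hit',hit,'open',s['opening'],'F',s['gripper_force'],'t',s['time'])
    env.movel([*xy,.2],velocity=.15); print('lifted open',env.get_state()['opening'])
def place(t,s):
    xy=bay(t,s); q=best(xy,.2,T[t][1]+90)
    env.reach([*xy,.2],q); env.movel([*xy,.095],velocity=.1)
    env.dwell(.2)
    hit=env.movel([*xy,.079],velocity=.015,stop_force=2.5); st=env.get_state()
    print('set',t,s,hit,'z',st['tcp_pos'][2],'F',np.round(st['force'],1),'t',st['time'])
    env.grip(.074); env.movel([*xy,.2],velocity=.15)
    print('t',env.get_state()['time'])
E
python3 - <<'E'
from h import *
pick('BU')
p,d=camera('scene');cv2.imwrite('pics/s1.png',cv2.resize(p[120:260,240:400],None,fx=4,fy=4))
E
```

```text
BU hit False open 0.055471355801766306 F 43.808370530605316 t 4.375
lifted open 0.05538338131019486
```

View pics/s1.png

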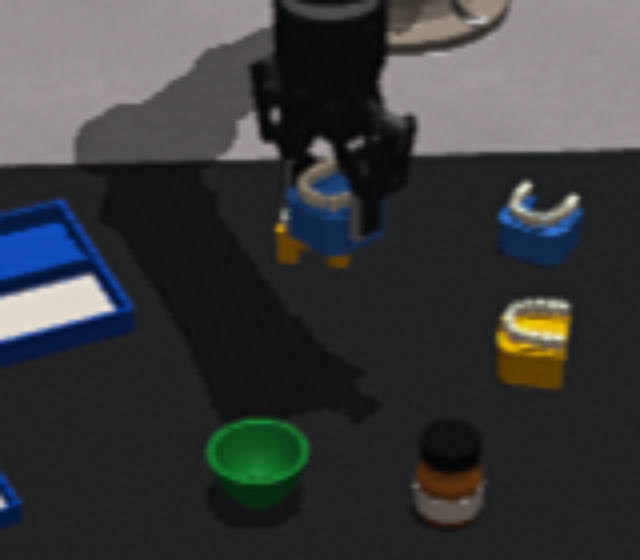

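The blue solid model hangs level in the fingers at about (335,215) in the crop, and nothing else has moved. Placing it now.

```bash
python3 - <<'E'
from h import *
place('blue',1)
p,d=camera('top');cv2.imwrite('pics/t2.png',cv2.resize(p[140:290,340:480],None,fx=4,fy=4))
E
```

```text
set blue 1 True z 0.0828453982739086 F [-0.7  0.7  4.3] t 8.7333
t 9.9917
```

View pics/t2.png

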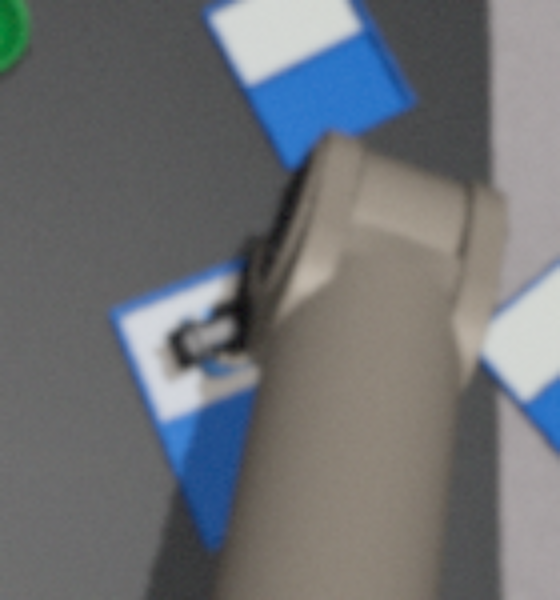

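The arm hides part of the view, but the blue model can be seen under the gripper in the white bay, and contact came at the expected height. Moving on to the blue lower.

```bash
python3 - <<'E'
from h import *
pick('BL'); place('blue',-1)
pick('YU')
p,d=camera('top');cv2.imwrite('pics/t3.png',p)
cv2.imwrite('pics/t3.png',cv2.resize(p[120:290,220:460],None,fx=3.3,fy=3.3))
E
```

```text
BL hit False open 0.05523542233851915 F 42.35418274998665 t 13.5583
lifted open 0.05504023505965201
set blue -1 True z 0.082731083576386 F [-0.6  0.2  5. ] t 18.3167
t 19.575
YU hit False open 0.055113570850885515 F 43.83993297815323 t 23.175
lifted open 0.055267393252987004
```

View pics/t3.png

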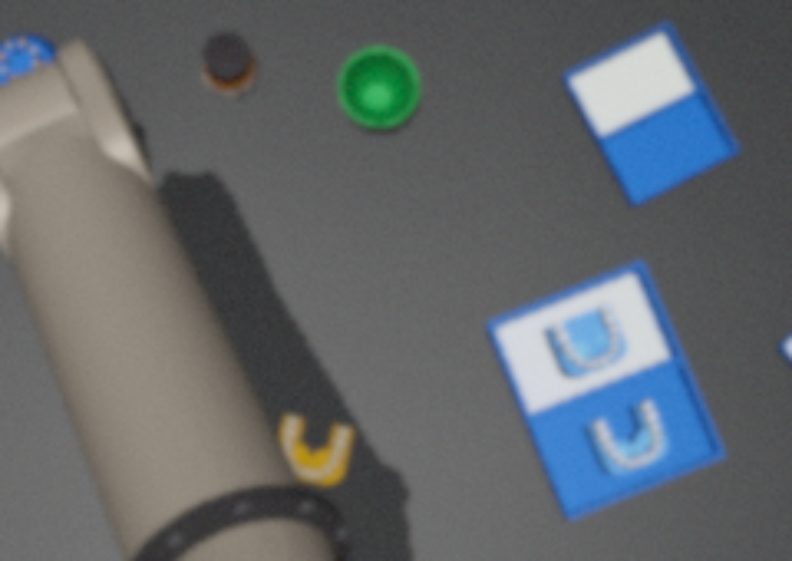

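Both blue models stand centred in their bays: the solid one at (588,340) on white, the U at (630,438) on the plain floor. Next the two yellow models.

```bash
python3 - <<'E'
from h import *
place('yellow',1)
pick('YL'); place('yellow',-1)
env.reach([.5,-.05,.35],best([.5,-.05],.35,90))
c=calibration('top');p,d=camera('top');W=grid(c,d);W[d==0]=-1
for t,col in(('blue',0),('yellow',1)):
    for s in(1,-1):
        b=bay(t,s);k=(np.hypot(W[...,0]-b[0],W[...,1]-b[1])<.05)&(W[...,2]>.027)&(W[...,2]<.1)
        w=W[k]
        if len(w)>9: r=cv2.minAreaRect((w[:,:2]*1000).astype(np.float32));print(t,s,b*1000,np.round(r[0]),np.round(r[1]),round(r[2]),'z med,95',np.round([np.median(w[:,2]),np.percentile(w[:,2],95)],3))
cv2.imwrite('pics/t4.png',cv2.resize(p[110:290,110:460],None,fx=2.28,fy=2.28))
p,d=camera('scene');cv2.imwrite('pics/s4.png',cv2.resize(p[140:270,180:500],None,fx=2.5,fy=2.5))
E
```

```text
set yellow 1 True z 0.08287393670480302 F [-1.4 -1.6  4.7] t 27.25
t 28.5083
YL hit False open 0.05483108575907152 F 42.404072508215904 t 31.9667
lifted open 0.05535766540421591
set yellow -1 True z 0.0826949216020057 F [ 0.1 -0.5  4.7] t 36.7583
t 38.025
blue 1 [ 550.04011552 -321.43682978] [ 548. -322.] [48. 57.] 22 z med,95 [0.036 0.048]
blue -1 [ 470.75988448 -354.76317022] [ 462. -358.] [63. 57.] 23 z med,95 [0.036 0.049]
yellow 1 [588.55801474 275.46855105] [586. 275.] [57. 48.] 38 z med,95 [0.035 0.047]
yellow -1 [537.04198526 344.33144895] [536. 342.] [57. 49.] 37 z med,95 [0.035 0.048]
```

View pics/t4.png

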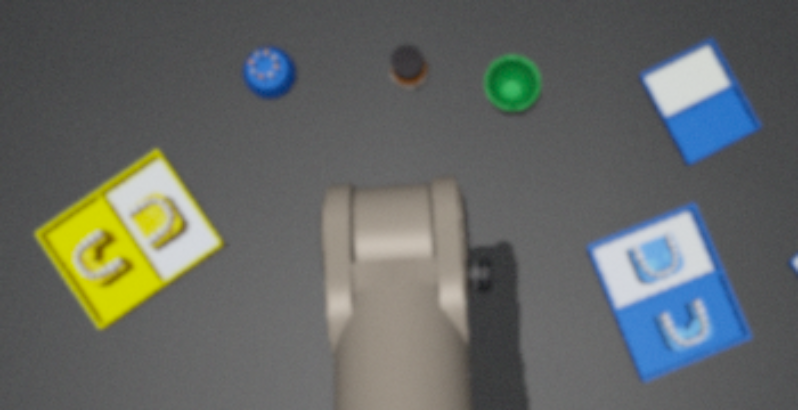

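View pics/s4.png

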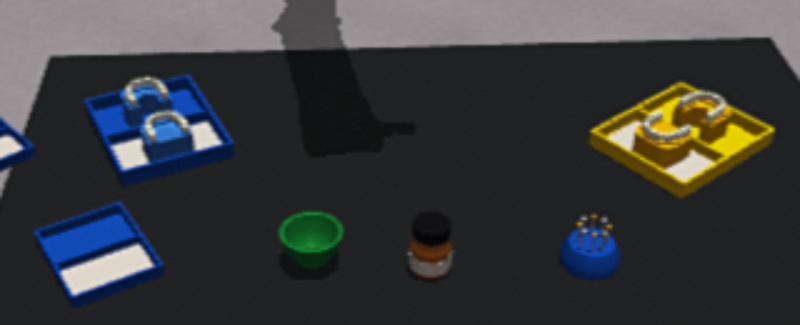

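All four models stand flat, teeth up, in the correct bays: uppers on white, lowers on the plain floors. The bystanders look unmoved.

```bash
python3 -c "
from cell import job
print(job.job_done())"
```

```text
the job is handed in; nothing more can be done
None
```

I handed the job in with all four dental models flat and teeth up in their own colour's tray, uppers on the white floors and lowers in the plain bays, after about 40 s of the 102 s; the last pictures show the bur stand, jar and bowl where they were.

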